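# Hold a reference flask down in its sprung cradle

### The job

The two sealed reference flasks belong in the sprung ring cradles of their own colour. First stand the blue flask in the blue cradle and let go of it; then stand the orange flask in the orange cradle, press the flask (not the ring) fully down against the spring so that the test contact stays made, and finish while still holding it pressed down. Leave the ball bearing that lies among them where it is.

Things in the scene. Friction and masses are not known exactly. Their poses are not given: they have to be found in the camera images.
- blue_flask_mid (a point): Centre (half-way up, 48 mm above its flat underside) of the sealed flask with the blue stopper: 96 mm tall, loose, about 0.12 kg. A round clear glass body (a 56 mm ball, widest 22 mm above the underside, with a flat 34 mm foot and one blue line round its middle), which ends 47 mm up in a 20 mm thick neck; on it the blue cylindrical stopper, 24 mm in diameter, from 60 to 96 mm above the underside, fixed to the flask: the place to grip. z points up along the flask. 
- orange_flask_mid (a point): Centre (half-way up, 48 mm above its flat underside) of the sealed flask with the orange stopper: 96 mm tall, loose, about 0.12 kg. A round clear glass body (a 56 mm ball, widest 22 mm above the underside, with a flat 34 mm foot and one orange line round its middle), which ends 47 mm up in a 20 mm thick neck; on it the orange cylindrical stopper, 24 mm in diameter, from 60 to 96 mm above the underside, fixed to the flask: the place to grip. z points up along the flask. 
- blue_flask: The blue-stoppered flask itself, origin at the centre of its underside.
- orange_flask: The orange-stoppered flask itself, origin at the centre of its underside.
- blue_cradle_seat (a point): Centre of the floor of the blue sprung ring, where the underside of the flask comes to rest; moves down with the ring. The ring is an open-topped blue cup, bore 60 mm, wall 5 mm, its rim 20 mm above this point. When the ring is up this point is 40 mm above the worktop. The cradle under it is a grey round foot, 100 mm in diameter and 18 mm high, fixed to the worktop, with two thin guide posts 41 mm either side of the centre, 60 mm high. z up.
- orange_cradle_seat (a point): Centre of the floor of the orange sprung ring, where the underside of the flask comes to rest; moves down with the ring. The ring is an open-topped orange cup, bore 60 mm, wall 5 mm, its rim 20 mm above this point. When the ring is up this point is 40 mm above the worktop. The cradle under it is a grey round foot, 100 mm in diameter and 18 mm high, fixed to the worktop, with two thin guide posts 41 mm either side of the centre, 60 mm high. z up.
- orange_cradle_ring (a joint): Travel of the orange ring: 0 = up, grows as it is pressed down, 0.015 m = at its lower stop. The spring needs about 5 N to start moving and about 10 N at the stop, and lifts the ring again when let go; the flask's weight alone does not push it down noticeably.
- blue_cradle_ring (a joint): Travel of the blue ring: 0 = up, grows as it is pressed down, 0.015 m = at its lower stop. The spring needs about 5 N to start moving and about 10 N at the stop, and lifts the ring again when let go; the flask's weight alone does not push it down noticeably.
- bearing_mid (a point): Centre of a loose steel ball bearing, 42 mm in diameter, 13 mm high, lying flat: to be left alone. Round the work: instruments up to about 0.3 m high on the left (y above 0.37 m), a pillar on the right (y below -0.12 m, beyond x = 0.57 m), a tester 63 mm high in front of it.
There are look-alikes about, which are no part of the job. What is shaped like the blue_flask but green or yellow is not meant.

How it is judged:
By the outcome, as a careful person would: the job done as asked, in the order asked, and still so for the second after the job is handed in, while the arm keeps its last pose, push and grip.
It also fails if it takes over 58 s, if anything falls off the work surface, if the arm or the gripper's body presses on something with over 40 N, if the wrist force passes 120 N, or if a joint passes its speed limit or range.

### The arm

A 6-joint arm with a two-finger parallel gripper is mounted at the origin on a cart in front of the work surface, level with it; the furniture and walls round the work are solid. World frame = base frame: x ahead of the robot, y to its left, z up, the work surface at z = 0. Lengths are in mm, angles in rad, forces in N, time in s.
With the tool pointing down it reaches from about 400 to 925 mm from the base axis. Payload 12.5 kg.
Tool frame: the origin (TCP) lies on the mounting face of the last link; the fingertips stand 190 mm ahead of it and the grasp point (between the pads) lies 171 mm ahead of it; z points along the fingers, y is the line along which they close (so a half turn about z gives the same grasp; the last joint's range is limited). The gripper opens to 95 mm and grips with 3 to 60 N. Pads are 20 mm wide; open, the fingers measure 119 mm over their backs; the gripper's body (75 mm by 180 mm) begins 59 mm behind the grasp point.
Start: joints at [-1.439, 0.491, 1.559, -0, 1.092, -0.106], TCP at [147.248, -607.407, 404.761] pointing down, gripper open.
Joint ranges: [-3.1, 3.1], [-0.84, 2.19], [0.05, 2.79], [-1.13, 4.28], [0.06, 2.93], [-2.69, 2.69]. Speed limits (rad/s): [2.22, 2.22, 2.79, 3.14, 3.14, 3.14].

### API

Orientations are given as a unit quaternion [x, y, z, w].
In Python, from bench import r, fingers, kinematics, eyes, models gives the robot as it stands. The module is installed in compiled form; this text tells all that it offers. Calls block until the motion is done:
- r.reach(position, orientation): joint-space move of the TCP to a pose.
- r.move_linear(position, rotation=None, velocity=150): straight line of the TCP; rotation=None keeps the orientation; velocity is the mean speed in mm/s.
- r.movej(angles): joint-space move.
- fingers.open_jaws() and fingers.close_gripper(squeeze=None): open the fingers fully, or close them until they stop; squeeze is the grip in N (None keeps the last).
- r.sleep(seconds).
- kinematics.solve_ik(position, orientation): joint angles nearest the present ones, or None.
- r.sense(): the state.
- eyes.snapshot(name): name is "scene" or "top" or "wrist"; returns a dict with "image" (400x640x3 uint8, red, green, blue), "range_z" (400x640 float32, mm along the optical axis (not along the pixel's ray), 0 where there is no reading), "mtx" (3x3 intrinsics, pixels), "R" (3x3) and "t" (3): a world point X has camera coordinates R X + t. Camera axes: x right, y down, z forward; pixel columns grow to the right and rows downward; lengths in mm; the calibration is good to about 2 mm. A picture is of the moment at which its call begins.
A pose or a line that the arm cannot do raises r.IKError and nothing moves.
- r.hand_in(): hands the job in; it is judged then, once.
Trained networks look in a picture, given as the dict that the camera call returned (one of the last four; its "shot" number tells which), for a name from the list of things; names that differ only in an ending like _2 or _b are one class to them, and where a whole thing is asked for, a point or a joint stands for the part that bears it (a point fixed in the world has none). Each returns a list of dicts, best first, with "conf" (0 to 1); they miss things now and then, are a little off and sometimes report something else, mostly with a low value. They report only what shows in the picture. A call takes as long as a camera call. They do not tell look-alikes from the thing itself.
- models.search_frame(thing, picture): "xy" ([column, row] in pixels, amid what is visible of it).
- models.outline_of(thing, picture): "pixels" (400x640 bool, what is visible of it) and "xy" ([column, row] in pixels, amid what is visible of it).
- models.landmark_of(thing, picture): "xy" ([column, row] in pixels: a listed point, or the origin of a listed thing).
The state is a dict: "time": time; "joint_positions": joint angles; "joint_velocities": joint speeds; "joint_efforts": joint torques, N m; "position": TCP position; "ee_rot": TCP orientation; "ft_force": force on the tool from outside, world axes, zero at the start; "wrist_torque": the same for the moment, N m; "finger_gap": finger opening in mm; "finger_force": force on a finger pad.
Only numpy, scipy, OpenCV 4.12 (cv2) and the standard library are available. Lean on these libraries where they do the work, as an engineer would, in place of code of your own. Each camera call takes 0.05 s, during which the arm holds its last target. There are 200 camera calls.

## Working session

There is one attempt and no reset: what is moved stays moved. The work goes in short steps, each a Python script; the robot and the scene stay as the last script left them, time stands still between calls to the robot, and variables do not carry over. Pictures are saved under pics/ and viewed, at most 10 in all, crops included, and the job is handed in when it is done.

```bash
mkdir -p pics; cat > h.py <<'E'
import numpy as np, cv2
from bench import r, fingers, kinematics, eyes, models
def w(p,uv,z=None,rad=2):
    """pixel->world, by depth (z None) or by plane at height z"""
    u,v=uv; d=np.linalg.inv(p["mtx"])@[u,v,1]; R=np.array(p["R"]); t=np.array(p["t"])
    c=-R.T@t; k=R.T@d
    if z is None:
        a=p["range_z"][int(v)-rad:int(v)+rad+1,int(u)-rad:int(u)+rad+1]; s=np.median(a[a>0]) if (a>0).any() else np.nan
    else: s=(z-c[2])/k[2]
    return c+s*k
def save(p,n): cv2.imwrite(f"pics/{n}.png",cv2.cvtColor(p["image"],cv2.COLOR_RGB2BGR))
E
python3 - <<'E'
from h import *
np.set_printoptions(precision=1,suppress=True)
H=dict(blue_flask_mid=48,orange_flask_mid=48,blue_cradle_seat=40,orange_cradle_seat=40,bearing_mid=6.5)
for n in("scene","top"):
    p=eyes.snapshot(n); save(p,n+"0")
    for k,z in H.items():
        for q in models.landmark_of(k,p)[:5]: print(n,k,round(q["conf"],2),np.array(q["xy"]),w(p,q["xy"],z))
s=r.sense(); print(s["time"],s["ee_rot"],s["finger_gap"])
E
```

```text
scene blue_flask_mid 0.96 [348.3 255.3] [421.7 186.6  48. ]
scene blue_flask_mid 0.75 [378.2 224. ] [421.  81.  48.]
scene blue_flask_mid 0.65 [319.5 129.4] [718.  -81.1  48. ]
scene orange_flask_mid 0.91 [403.5 189. ] [434.5 -40.9  48. ]
scene orange_flask_mid 0.45 [288.7 211.3] [593.  177.4  48. ]
scene orange_flask_mid 0.25 [347.4 254.8] [423.9 186.8  48. ]
scene blue_cradle_seat 0.75 [286.8 210.5] [602.6 173.7  40. ]
scene orange_cradle_seat 0.59 [335.6 170.8] [596.1   5.9  40. ]
scene bearing_mid 0.83 [336.5 221. ] [514.6 104.7   6.5]
top blue_flask_mid 0.96 [265.2 272.5] [426.9 183.8  48. ]
top blue_flask_mid 0.96 [207.5 197.9] [570.  303.7  48. ]
top blue_flask_mid 0.88 [322.4 274.5] [426.1  71.5  48. ]
top blue_flask_mid 0.74 [399.9 129.8] [721.8 -78.3  48. ]
top orange_flask_mid 0.8 [379.3 273. ] [432.2 -40.8  48. ]
top blue_cradle_seat 0.92 [271.8 185.6] [599.8 178.   40. ]
top blue_cradle_seat 0.74 [262.7 275.3] [420.7 189.2  40. ]
top orange_cradle_seat 0.69 [350.1 189.8] [596.5  19.7  40. ]
top bearing_mid 0.83 [311.1 228.6] [516.9  95.5   6.5]
top bearing_mid 0.49 [378.7 271.9] [431.8 -46.9   6.5]
top bearing_mid 0.46 [273.5 185.2] [605.1 176.8   6.5]
0.6 [1.  0.1 0.  0. ] 95.25338415967799
```

View pics/scene0.png

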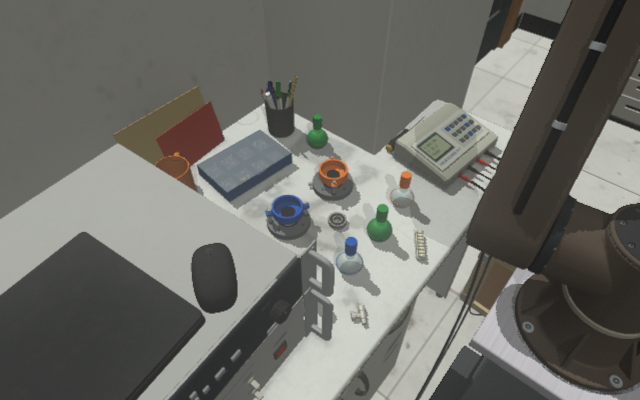

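View pics/top0.png

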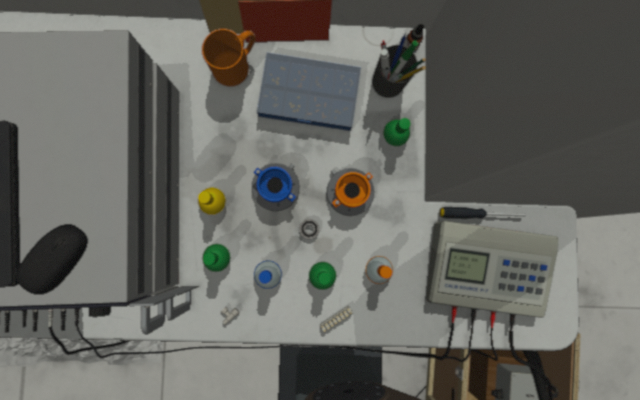

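The scene view shows the blue flask at (348,255), the orange one at (403,190), the blue cradle at (288,212) and the orange cradle at (335,175). The top view agrees: (265,275), (380,270), (275,185) and (352,190). I'll refine these with colour and depth, then move in.

```bash
cat >> h.py <<'E'
from scipy.optimize import least_squares
def cloud(p):
    v,u=np.mgrid[0:400,0:640]; d=np.stack([u,v,np.ones_like(u)],-1)@np.linalg.inv(p["mtx"]).T
    return (d*p["range_z"][...,None]-np.array(p["t"]))@np.array(p["R"])
def colour(p,c):
    h=cv2.cvtColor(p["image"],cv2.COLOR_RGB2HSV); lo,hi={"b":(100,128),"o":(4,16)}[c]
    return (h[...,0]>=lo)&(h[...,0]<=hi)&(h[...,1]>130)&(h[...,2]>60)
def pts(p,c,xy,rad,z0,z1):
    X=cloud(p); m=colour(p,c)&(p["range_z"]>0)&(X[...,2]>z0)&(X[...,2]<z1)&(np.hypot(X[...,0]-xy[0],X[...,1]-xy[1])<rad)
    return X[m]
def circ(P,rad):
    f=least_squares(lambda q:np.hypot(P[:,0]-q[0],P[:,1]-q[1])-rad,P[:,:2].mean(0),loss="soft_l1"); return f.x
def report(p,n):
    for c,f,s in(("b",(424,185),(600,177)),("o",(433,-41),(596,15))):
        P=pts(p,c,f,35,88,104); Q=pts(p,c,s,38,54,66)
        if len(P)>5: print(n,c,"stopper",len(P),P.mean(0),(P.min(0)+P.max(0))/2,P[:,2].max())
        if len(Q)>20: print(n,c,"rim",len(Q),circ(Q,32.5),(Q.min(0)+Q.max(0))/2,np.median(Q[:,2]))
def quat(a): # tool down, tool y at world angle a+90deg (mirror)
    return [np.cos(a/2),np.sin(a/2),0,0]
E
python3 - <<'E'
from h import *
np.set_printoptions(precision=1,suppress=True)
for n in("scene","top"): report(eyes.snapshot(n),n)
for nm,x,y,z in(("bf",424,185,80),("bc",600,177,120),("of",433,-41,80),("oc",596,15,120)):
    for a in(0,np.pi/2,-np.pi/2):
        for dz in(0,110):
            q=kinematics.solve_ik([x,y,z+171+dz],quat(a)); print(nm,round(a,1),dz,None if q is None else np.round(q,2))
E
```

```text
scene b stopper 77 [420.7 184.1  94.6] [420.8 184.5  94.1] 97.77836868446342
scene b rim 125 [599.4 174.9] [599.4 175.1  58.4] 58.24951840124849
scene o stopper 68 [434.9 -39.7  93.9] [435.8 -40.5  92.6] 96.8978908101247
scene o rim 141 [593.8  19.6] [593.8  19.6  57.6] 57.58284787528474
top b stopper 117 [422.8 181.   96.6] [422.8 181.2  94.2] 99.95585333436597
top b rim 267 [600.7 173.2] [600.7 173.8  59.6] 60.48115150962666
top o stopper 131 [438.  -42.6  96.5] [437.5 -42.8  94.3] 100.16175207054309
top o rim 282 [595.5  18.1] [596.   18.1  59.6] 60.639170243085424
bf 0 0 [ 0.3  0.5  2.1 -0.   0.5  1.8]
bf 0 110 [ 0.3  0.3  2.  -0.   0.8  1.8]
bf 1.6 0 [ 0.3  0.5  2.1 -0.   0.5  0.3]
bf 1.6 110 [ 0.3  0.3  2.  -0.   0.8  0.3]
bf -1.6 0 None
bf -1.6 110 None
bc 0 0 [ 0.2  0.6  1.7 -0.   0.9  1.8]
bc 0 110 [ 0.2  0.5  1.6 -0.   1.1  1.8]
bc 1.6 0 [ 0.2  0.6  1.7 -0.   0.9  0.2]
bc 1.6 110 [ 0.2  0.5  1.6 -0.   1.1  0.2]
bc -1.6 0 None
bc -1.6 110 None
of 0 0 [-0.2  0.5  2.2 -0.   0.5  1.3]
of 0 110 [-0.2  0.3  2.1 -0.   0.8  1.3]
of 1.6 0 [-0.2  0.5  2.2 -0.   0.5 -0.2]
of 1.6 110 [-0.2  0.3  2.1 -0.   0.8 -0.2]
of -1.6 0 None
of -1.6 110 None
oc 0 0 [-0.1  0.6  1.7 -0.   0.8  1.5]
oc 0 110 [-0.1  0.5  1.6 -0.   1.1  1.5]
oc 1.6 0 [-0.1  0.6  1.7 -0.   0.8 -0.1]
oc 1.6 110 [-0.1  0.5  1.6 -0.   1.1 -0.1]
oc -1.6 0 None
oc -1.6 110 None
```

```bash
python3 - <<'E'
from h import *
np.set_printoptions(precision=1,suppress=True)
Q=quat(np.pi/2)
r.reach([436,-41,400],Q); print(r.sense()["time"])
p=eyes.snapshot("wrist"); report(p,"w_of"); save(p,"w1")
r.reach([480,160,400],Q); print(r.sense()["time"],r.sense()["position"])
p=eyes.snapshot("wrist"); report(p,"w_bf"); save(p,"w2")
E
```

```text
2.9667
w_of o stopper 417 [438.3 -42.8  96. ] [438.1 -43.3  93.1] 97.8934451786842
w_of o rim 1129 [595.6  17.3] [595.8  17.5  58.2] 59.810693600776276
3.85 [480.  159.2 399.8]
w_bf b stopper 127 [424.  188.7  95.8] [423.9 188.6  96. ] 98.26958763190781
w_bf b rim 829 [601.5 173.2] [601.4 173.4  58.3] 59.935501231270024
w_bf o stopper 169 [439.1 -35.4  93.6] [438.8 -36.   92.8] 97.54909923179187
w_bf o rim 113 [595.7  16.7] [571.3  34.   58.4] 59.69240400383658
```

View pics/w2.png

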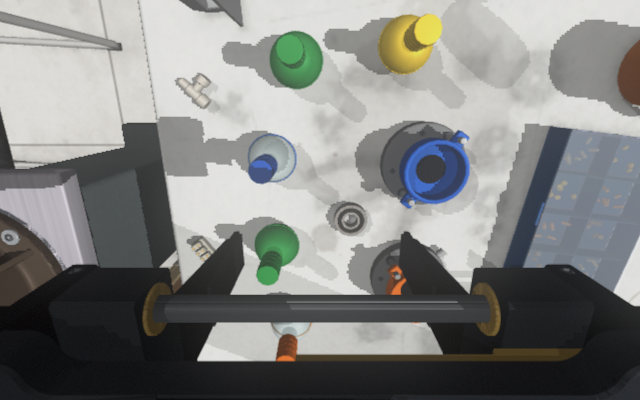

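The wrist view shows the blue flask at (268,160) and the blue cradle at (435,170), with the bearing at (350,217) clear of the work. The stopper's y is still uncertain, so I'll check it from directly above and then grasp.

```bash
python3 - <<'E'
from h import *
np.set_printoptions(precision=1,suppress=True)
Q=quat(np.pi/2)
r.reach([423,185,330],Q)
p=eyes.snapshot("wrist"); report(p,"w_bf"); save(p,"w3")
P=pts(p,"b",(424,185),35,62,104); print(len(P),circ(P,12))
X=cloud(p); m=(X[...,2]>92)&(X[...,2]<101)&(np.hypot(X[...,0]-424,X[...,1]-185)<30); print("top",m.sum(),X[m].mean(0))
print(r.sense()["time"])
E
```

```text
w_bf b stopper 205 [421.8 176.1  96. ] [422.1 175.9  95.9] 98.01278388561278
w_bf b rim 1464 [600.9 173.6] [601.1 173.5  58. ] 59.77914298694738
205 [423.  186.7]
top 744 [422.7 182.5  95.8]
4.4083
```

View pics/w3.png

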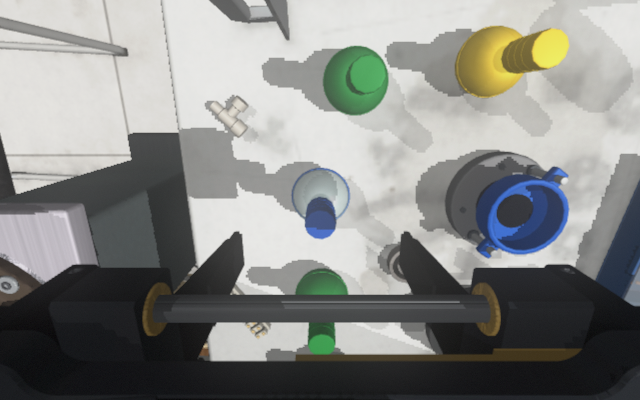

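```bash
python3 - <<'E'
from h import *
np.set_printoptions(precision=1,suppress=True)
r.move_linear([422.6,182.5,251],velocity=120)
fingers.close_gripper(squeeze=25); s=r.sense(); print(s["finger_gap"],s["finger_force"],s["ft_force"],s["position"])
r.move_linear([422.6,182.5,345],velocity=120)
r.move_linear([600.8,173.5,345],velocity=150)
s=r.sense(); print(s["time"],s["finger_gap"],s["ft_force"],s["position"])
p=eyes.snapshot("wrist"); save(p,"w4"); X=cloud(p)
m=(X[...,2]>182)&(X[...,2]<196)&(np.hypot(X[...,0]-600.8,X[...,1]-173.5)<13); print("top",m.sum(),X[m].min(0),X[m].max(0))
report(p,"w")
E
```

```text
23.583183441074368 24.998334646224976 [-1.4 -0.3 -0.3] [422.6 182.5 251. ]
8.6083 23.566912035407107 [ 0.7 -0.3 -1.2] [600.3 173.6 345. ]
top 1684 [588.6 164.6 182. ] [612.4 184.9 196. ]
w b rim 679 [601.9 172.9] [602.  185.9  58.1] 59.90983194708143
w o rim 283 [597.1  18.7] [598.4  19.5  58. ] 59.55888517538961
```

View pics/w4.png

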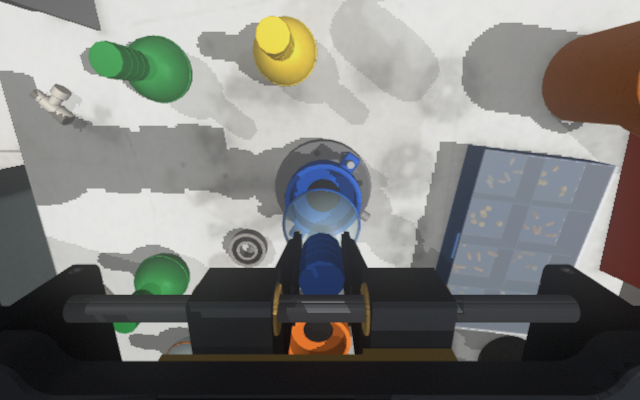

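Blue flask is held above the blue cup, roughly concentric (about (322,215) in the picture). Lowering it stepwise with a force check.

```bash
python3 - <<'E'
from h import *
np.set_printoptions(precision=1,suppress=True)
r.move_linear([601,173.5,312],velocity=80)
for z in(304,298,294,292,291,290.5):
    r.move_linear([601,173.5,z],velocity=25); f=r.sense()["ft_force"]; print(z,np.array(f))
    if f[2]>4: break
fingers.open_jaws(); r.move_linear([601,173.5,390],velocity=150)
p=eyes.snapshot("top"); P=pts(p,"b",(601,173.5),40,115,145); P=P[P[:,2]>P[:,2].max()-10]; print("stopper top",len(P),P.mean(0),P[:,2].max())
s=eyes.snapshot("scene"); P=pts(s,"b",(601,173.5),40,120,145); print("scene",len(P),P.mean(0),P[:,2].max())
save(s,"s5"); print(r.sense()["time"])
r.reach([437.5,-42.5,370],quat(np.pi/2))
p=eyes.snapshot("wrist");X=cloud(p); m=(X[...,2]>92)&(X[...,2]<101)&(np.hypot(X[...,0]-437,X[...,1]+42)<30); print("o top",m.sum(),X[m].mean(0)); report(p,"w")
cv2.imwrite("pics/s5c.png",cv2.resize(cv2.cvtColor(s["image"][130:290,200:460],cv2.COLOR_RGB2BGR),None,fx=3,fy=3))
E
```

```text
304 [ 0.4  0.2 -2.5]
298 [-0.  -0.1 -2. ]
294 [-0.9  0.3 -1.5]
292 [ 0.   0.1 -2. ]
291 [-0.1 -0.2 -1.8]
290.5 [-1.7 -0.2  3.8]Traceback (most recent call last):
  File "<stdin>", line 8, in <module>
    return umr_maximum(a, axis, None, out, keepdims, initial, where)
ValueError: zero-size array to reduction operation maximum which has no identity
```

```bash
python3 - <<'E'
from h import *
np.set_printoptions(precision=1,suppress=True)
r.reach([437.5,-42.5,370],quat(np.pi/2))
p=eyes.snapshot("wrist");X=cloud(p); m=(X[...,2]>92)&(X[...,2]<101)&(np.hypot(X[...,0]-437,X[...,1]+42)<30); print("o top",m.sum(),X[m].mean(0)); report(p,"w")
for n in("top","scene"):
    s=eyes.snapshot(n); P=pts(s,"b",(601,173.5),45,110,150); print(n,len(P),P.mean(0) if len(P) else 0,P[:,2].max() if len(P) else 0); report(s,n)
print(r.sense()["time"])
cv2.imwrite("pics/s5c.png",cv2.resize(cv2.cvtColor(s["image"][130:290,200:460],cv2.COLOR_RGB2BGR),None,fx=3,fy=3))
E
```

```text
o top 553 [438.3 -43.1  95.9]
w o stopper 506 [438.3 -42.8  96. ] [438.1 -43.2  93. ] 97.93391701187907
w o rim 1408 [595.5  17.3] [596.   17.4  58.2] 59.82396214439534
top 145 [599.4 172.2 135.5] 140.08769995981615
top b rim 289 [601.1 173.2] [600.7 173.3  60.2] 60.79452112118327
top o stopper 55 [439.8 -36.6  95.8] [439.1 -37.   94.3] 99.8147506946534
top o rim 280 [595.5  18. ] [596.   18.1  59.2] 60.382141464847095
scene 64 [598.6 175.2 134.5] 137.3838355850802
scene b rim 60 [599.4 174.7] [604.1 176.6  58.2] 58.56679548438825
scene o stopper 56 [436.  -40.5  94. ] [436.  -41.7  93.1] 97.05905257545886
scene o rim 143 [593.7  19.5] [593.9  19.   57.4] 57.325132029957636
14.4583
```

View pics/s5c.png

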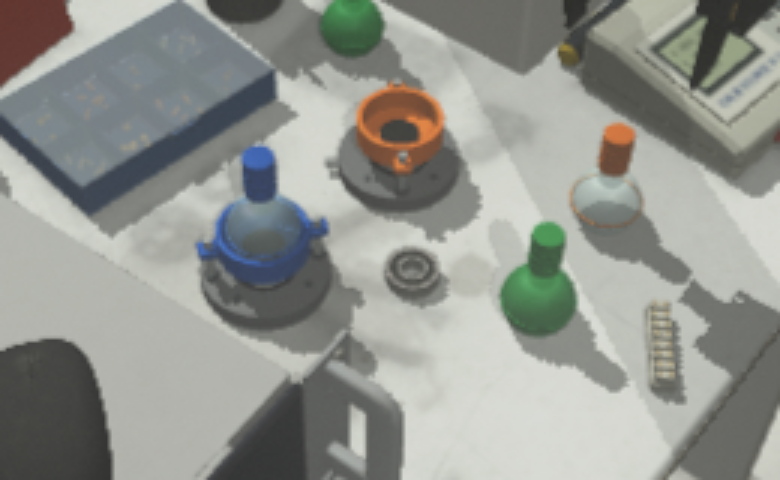

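The blue flask stands upright in its ring (crop (262,220), top at 136 mm as expected), and the bearing hasn't moved. Next is the orange flask.

```bash
python3 - <<'E'
from h import *
np.set_printoptions(precision=1,suppress=True)
r.move_linear([438.2,-43,251],velocity=120)
fingers.close_gripper(squeeze=45); s=r.sense(); print(s["finger_gap"],s["finger_force"],s["position"])
r.move_linear([438.2,-43,345],velocity=120)
r.move_linear([595.7,17.5,345],velocity=150)
r.move_linear([595.7,17.5,312],velocity=80)
f0=r.sense()["ft_force"]; print(r.sense()["finger_gap"],f0)
for z in(304,298,294,292,291,290,288,285,282,279,277,276,275,274.5,274,273.5,273):
    r.move_linear([595.7,17.5,z],velocity=25); r.sleep(.15); s=r.sense(); f=s["ft_force"]; print(z,s["position"][2],f-np.array(f0) if 1 else 0)
    if f[2]-f0[2]>(4 if z>291.5 else 17): break
s=eyes.snapshot("scene"); save(s,"s6")
P=pts(s,"o",(595.7,17.5),42,30,62); print("rim z",len(P),np.percentile(P[:,2],[50,90,98])); P=pts(s,"o",(595.7,17.5),40,90,130); print("stopper z",P.mean(0) if len(P) else 0)
print(r.sense()["time"])
cv2.imwrite("pics/s6c.png",cv2.resize(cv2.cvtColor(s["image"][90:290,200:460],cv2.COLOR_RGB2BGR),None,fx=3,fy=3))
E
```

```text
23.53508291632825 44.99933838844299 [438.2 -43.  251. ]
23.37406072306317 [ 0.3 -0.3 -1.5]
304 304.1200117703852 [-0.2  0.5 -0.5]
298 298.02763928178865 [-0.7  0.6  0.6]
294 294.0295687859298 [-0.6 -0.  -0.4]
292 292.03208216091645 [0.  0.4 0.8]
291 291.00943078269944 [-0.5  0.2  1. ]
290 290.18299838440674 [-0.4  0.4  5.1]
288 288.0344221172714 [0.1 1.2 5.4]
285 285.1747837441584 [-1.2  0.3  6.1]
282 282.2872902877372 [-1.5 -0.8  8. ]
279 279.3603498606202 [-1.5  0.5  8.7]
277 277.42777458732604 [-1.9  0.   9.8]
276 276.511492410813 [-1.5 -0.1 10.5]
275 275.9201120244839 [-2.8  1.1 14.4]
274.5 275.88554000057195 [-5.3 -0.2 18.7]
rim z 163 [41.2 44.4 46.4]
stopper z [592.9  25.7 111. ]
25.6167
```

View pics/s6c.png

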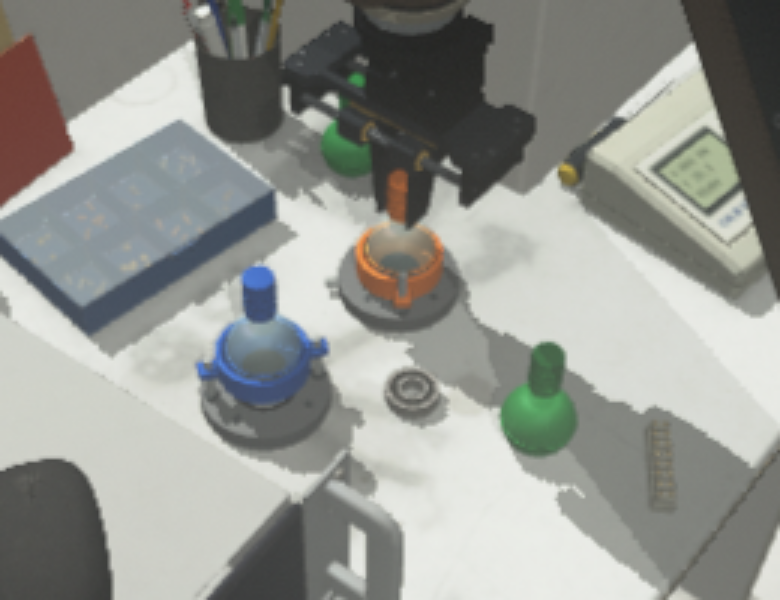

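The orange ring is down: its rim is at about 45 mm, and the force climbed past 10 N with no further travel, so it is on its stop. The flask is still gripped. I'll check that the push is steady, then hand in.

```bash
python3 - <<'E'
from h import *
r.sleep(1); s=r.sense(); print(s["position"],s["ft_force"],s["finger_gap"],s["time"])
if 10<s["ft_force"][2]<35: print(r.hand_in())
E
```

```text
[595.70714454  17.5169425  275.89290725] [-4.29541414  0.21599887 16.80405787] 23.314314508651137 26.6167
the job is handed in; nothing more can be done
None
```

The job is handed in at 26.6 s of the 58 s allowed: the blue flask stands released in the blue cradle, the orange flask is held pressed to its cradle's lower stop with about 17 N, and the bearing was left where it lay.

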